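# Open the coin box and square up its cassette

### The job

Lift the loose grey lid off the black coin box by its knob and set it down gently, knob up, in the middle of the green mat. Then push the orange coin cassette that lies loose in the box, with the fingertips and without gripping or lifting it, into the box's far corner at the blue clip until it sits square and flush against both walls; feel for the walls and press only gently. Leave the stamp, the stapler and the calculator where they are.

Things in the scene. Friction and masses are not known exactly. Their poses are not given: they have to be found in the camera images.
- box: Black open-topped coin box, fixed to the desk: outside 200 (x) x 210 (y) x 55 mm high, walls and floor 5 mm thick, so inside 190 x 200 x 50 mm deep. Origin: centre of its underside, on the desk. Its x axis points to its far wall (roughly away from the robot), y to its left wall, z up. It may stand on the left or the right of the desk.
- lid: Loose grey lid, about 0.3 kg, lying on the box's rim: plate 206 (x) x 216 (y) x 6 mm, with a lip 8 mm deep below it (182 x 192 mm outside, 4 mm play to the walls). Origin: centre of the lip's lower edge, so the plate's top is 14 mm above the origin; z up. On the box the origin is 47 mm above the desk; on the mat it rests 3 mm above the desk.
- knob: Aluminium knob fixed upright at the middle of the lid: cylinder 26 mm in diameter, 32 mm high. Origin: centre of its foot on the lid's top; z along its axis.
- cassette: Orange coin cassette, 85 (x) x 90 (y) x 38 mm high, with three rows of coins (up to 29 mm high), 0.25 to 0.55 kg, loose on the box's floor under the lid. Origin: centre of its underside; x, y along its sides, within 20 degrees of the box's at the start. Flush in the corner its origin is at x = 52.5 mm, y = +55 mm (left) or -55 mm (right) in the box's frame.
- blue_clip: Blue plastic clip, 24 x 44 x 40 mm high, fixed outside against the box's far wall near one end; it marks the corner to use. Origin: centre of its underside; in the box's frame at x = 112 mm and y = +70 mm (left corner) or -70 mm (right corner).
- yellow_clip: Yellow plastic clip of the same size outside the other far corner (not the corner to use).
- mat: Green desk mat, 240 x 250 x 3 mm, fixed on the desk. Origin: centre of its underside, at desk height.
- stamp: Bystander: round wooden hand stamp with a red foot, 40 mm in diameter, 72 mm high, standing. Origin: centre of its underside.
- stapler: Bystander: red and black stapler, 130 x 34 x 57 mm high, loose. Origin: centre of its underside.
- calculator: Bystander: grey desk calculator, 110 x 76 x 21 mm, loose. Origin: centre of its underside.

How it is judged:
By the outcome, as a careful person would: the job done as asked, in the order asked, and still so for the second after the job is handed in, with the robot touching nothing.
It also fails if it takes over 72 s, if anything falls off the work surface, if the arm or the gripper's body presses on something with over 40 N, if the wrist force passes 120 N, or if a joint passes its speed limit or range.

### The arm

A 6-joint arm with a two-finger parallel gripper is mounted at the origin on the work surface. World frame = base frame: x ahead of the robot, y to its left, z up, the work surface at z = 0. Lengths are in m, angles in rad, forces in N, time in s.
With the tool pointing down it reaches from about 0.35 to 0.975 m from the base axis. Payload 4.9 kg.
Tool frame: the origin (TCP) lies midway between the tips of the shut fingers; the grasp point (between the pads) lies 19 mm behind it; z points along the fingers, y is the line along which they close (so a half turn about z gives the same grasp; the last joint's range is limited). The gripper opens to 85 mm and grips with 20 to 120 N. Pads are 22 mm wide; open, the fingers measure 114 mm over their backs; the gripper's body (76 mm by 85 mm) begins 54 mm behind the grasp point. The pads swing forward as they close: fully open they stand 13 mm farther back than shut.
Start: joints at [1.177, 0.053, 1.613, -0, 1.476, -0.119], TCP at [0.17, 0.602, 0.231] pointing down, gripper open.
Joint ranges: [-3.01, 3.01], [-1.01, 2.22], [0.06, 2.58], [-1.02, 4.17], [0.09, 2.62], [-3.14, 3.14]. Speed limits (rad/s): [2.57, 2.57, 3.14, 3.14, 3.14, 3.14].

### API

Orientations are given as a unit quaternion [w, x, y, z].
In Python, from plant import manip gives the robot as it stands.
- The arm moves only by the tool carry_out, never from a script. Its argument "moves" is a list of rows, each a list of 7 numbers: the opening, from 0 (shut) to 1 (fully open), then the shift along the tool's x, y, z normalised to -1 to 1, where 1 is 0.4 m, then the turn, a rotation vector about the tool's x, y, z normalised to -1 to 1, where 1 is 0.5 rad. In form: [[grip, dx, dy, dz, rx, ry, rz], ...]. A call has 1 to 8 rows; each row is the pose to reach, as a shift and turn from the pose commanded when the call began, along the tool's axes at that moment; what a row does not reach only later rows make up. A row lasts 1/12 s, in which the tool goes at most 41.7 mm and 7.16 degrees, less where a joint would pass 70% of its speed; a pose out of reach is approached as far as the arm can. A call with a number of a shift or a turn outside -1 to 1 is refused whole. A call with a gripper value outside its range is refused whole. The fingers move at their own pace and stop on an object; the grip force is fixed at half the most. Time passes only in rows, so rows that repeat a pose let the fingers close. It gives the time, the measured TCP pose, the force and the opening at its end, in the units of the state.
- manip.state(): the state, without advancing time (a new reading comes with each control period).
- manip.grab_frame(name): name is "side" or "top"; returns the picture (384x512x3 uint8, red, green, blue); there is no depth.
- manip.camera_info(name): a dict with "intrinsics" (3x3 intrinsics, pixels), "distortion" ([k1, k2, p1, p2, k3] as OpenCV has them; the pictures are not rectified), "extrinsics" (4x4, takes a point from world to camera coordinates). Camera axes: x right, y down, z forward; pixel columns grow to the right and rows downward; lengths in m; the calibration is good to about 2 mm. A picture is of the moment at which its call begins. camera_info takes no time and is no camera call.
- manip.job_done(): hands the job in, once; it reports no verdict.
The state is a dict: "time": time; "joint_pos": joint angles; "joint_vel": joint speeds; "joint_efforts": joint torques, N m; "tool_pos": TCP position; "tool_rot": TCP orientation; "contact_force": force on the tool from outside, world axes, zero at the start; "ft_torque": the same for the moment, N m; "gripper_width": opening from 0.0 (shut) to 1.0 (fully open).
Only numpy, scipy, OpenCV 4.12 (cv2) and the standard library are available. Lean on these libraries where they do the work, as an engineer would, in place of code of your own. Each camera call takes 0.05 s, during which the arm holds its last target. There are 200 camera calls.

## Working session

There is one attempt and no reset: what is moved stays moved. The work goes in short steps, Python scripts to look and compute and a tool call to move; the robot and the scene stay as the last step left them, time stands still between calls to the robot, and variables do not carry over. Pictures are saved under pics/ and viewed, on a budget of 10 in all, crops included, one or two more only if the job needs it, and the job is handed in when it is done.

Besides the shell and the picture viewer there is one more tool, called after "Request:" as name(argument=value, ...) on one line, values as JSON. carry_out: Moves the arm, as the interface text tells. Scaled input: -1 to 1 covers 0.4 m each way for a shift and 0.5 rad each way for a turn. Its arguments: {"type":"object","properties":{"moves":{"type":"array"}},"required":["moves"]}

```bash
mkdir -p pics; python3 - <<'E'
from plant import manip
import cv2,numpy as np
np.set_printoptions(precision=4,suppress=True)
print(manip.state())
for n in("side","top"):
    im=manip.grab_frame(n)[:,:,::-1]; cv2.imwrite(f"pics/{n}0.png",im)
    c=manip.camera_info(n)
    for k in c: print(n,k,np.array(c[k]))
    if n=="top": cv2.imwrite("pics/top0b.png",cv2.resize(im,(800,600),interpolation=cv2.INTER_CUBIC))
E
ls
```

```text
{'time': 0.0, 'joint_pos': array([ 1.177 ,  0.0534,  1.6143,  0.    ,  1.476 , -0.119 ]), 'joint_vel': array([-0.0027,  0.0003, -0.0013,  0.0002,  0.0002, -0.0011]), 'joint_efforts': array([ -0.0006, -39.3665, -37.0184,  -0.    ,   0.0068,   0.    ]), 'tool_pos': array([0.1694, 0.601 , 0.23  ]), 'tool_rot': array([-0.0003,  0.137 ,  0.9906, -0.001 ]), 'contact_force': array([ 0.2688,  0.6504, -0.9483]), 'ft_torque': array([-0.0428,  0.0233, -0.0572]), 'gripper_width': 1.001824956501388}
side intrinsics [[485.6001   0.     253.2277]
 [  0.     485.6001 187.1347]
 [  0.       0.       1.    ]]
side distortion [-0.0468  0.      0.      0.      0.    ]
side extrinsics [[-0.9922 -0.1243 -0.0009  0.6029]
 [-0.0724  0.5841 -0.8084  0.1264]
 [ 0.101  -0.8021 -0.5886  1.5494]
 [ 0.      0.      0.      1.    ]]
top intrinsics [[389.1449   0.     258.0253]
 [  0.     389.1449 195.155 ]
 [  0.       0.       1.    ]]
top distortion [-0.075  0.     0.     0.     0.   ]
top extrinsics [[-0.0152 -0.9997  0.0216 -0.0218]
 [-0.9962  0.0132 -0.0861  0.6226]
 [ 0.0858 -0.0228 -0.9961  1.0901]
 [ 0.      0.      0.      1.    ]]
pics
```

View pics/top0b.png

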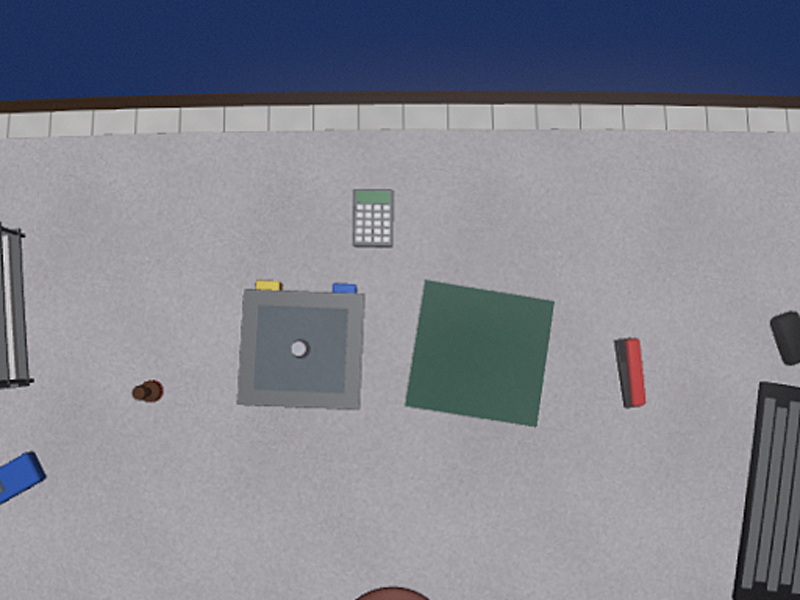

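View pics/side0.png

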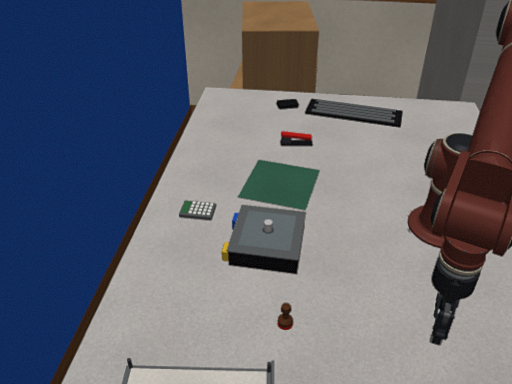

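The top view shows the lidded box left of centre (knob at about 299,348 in the 800-wide view). The blue clip is at the far right corner (344,288), the mat is to the right, and the bystanders are well clear. Next I'll measure more precisely on an enlarged crop.

```bash
cat > h.py <<'E'
import cv2,numpy as np
from plant import manip
from scipy.spatial.transform import Rotation as R
np.set_printoptions(precision=4,suppress=True)
def cam(n):
    c=manip.camera_info(n); return [np.array(c[k],float) for k in("intrinsics","distortion","extrinsics")]
def unproj(n,px,z):
    K,d,E=cam(n); p=cv2.undistortPoints(np.array(px,float).reshape(-1,1,2),K,d)[:,0]
    r=np.c_[p,np.ones(len(p))]@E[:3,:3]; o=-E[:3,:3].T@E[:3,3]
    return (o+r*((z-o[2])/r[:,2])[:,None])[:,:2]
def proj(n,P):
    K,d,E=cam(n); return cv2.projectPoints(np.array(P,float).reshape(-1,1,3),E[:3,:3],E[:3,3],K,d)[0][:,0]
def totool(dw,s=None):
    s=s or manip.state(); w,x,y,z=s["tool_rot"]
    return R.from_quat([x,y,z,w]).inv().apply(dw)/0.4
E
python3 - <<'E'
from h import *
im=cv2.imread("pics/top0.png")
c=im[175:270,145:243]; cv2.imwrite("pics/c1.png",cv2.resize(c,None,fx=6,fy=6,interpolation=cv2.INTER_CUBIC))
b,g,r=[im[:,:,i].astype(int) for i in range(3)]
m=((g>r+12)&(g>b+3)).astype(np.uint8); m[:175]=0
m=cv2.morphologyEx(m,cv2.MORPH_OPEN,np.ones((3,3)))
cs=max(cv2.findContours(m,0,1)[0],key=cv2.contourArea)
q=unproj("top",cs[:,0],0.003).astype(np.float32)*1000
print("mat",cv2.minAreaRect(q))
# stamps etc rough
P=np.array([[299,348]])/1.5625; k=unproj("top",P,.093); print("knob",k)
L=np.array([[245,290],[364,293],[360,409],[237,405]])/1.5625; l=unproj("top",L,.061); print("lid",l,l.mean(0))
E
```

```text
mat ((533.0946044921875, -173.98074340820312), (248.00669860839844, 237.85623168945312), 79.94225311279297)
knob [[0.5447 0.1508]]
lid [[0.6498 0.252 ]
 [0.6416 0.0396]
 [0.4368 0.0488]
 [0.4465 0.2653]] [0.5437 0.1514]
```

View pics/c1.png

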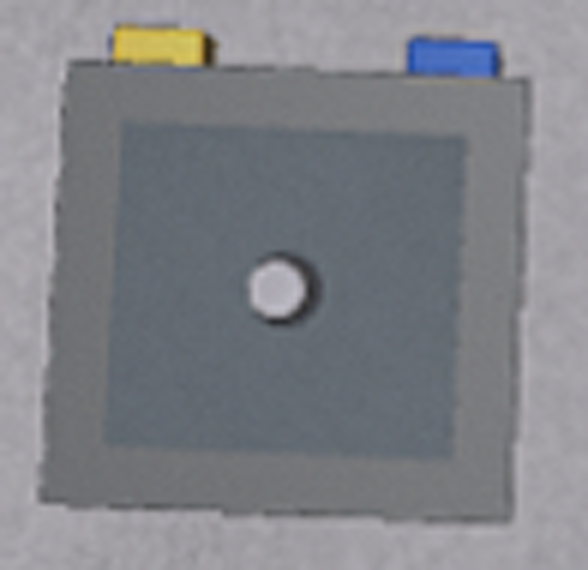

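```bash
python3 - <<'E'
from h import *
f=lambda a:(np.array(a)+.5)/6-.5+[145,175]
l=unproj("top",f([[70,60],[530,80],[512,520],[40,500]]),.061);print(l,l.mean(0))
k=unproj("top",f([[277,290]]),.093);print("knob",k)
e=[l[0]-l[3],l[1]-l[2],(l[3]-l[2])@np.array([[0,-1],[1,0]]),(l[0]-l[1])@np.array([[0,-1],[1,0]])]
print([np.degrees(np.arctan2(v[1],v[0])) for v in e])
im=cv2.imread("pics/side0.png");g=im[210:240,250:290].min(2);m=(g>150).astype(np.uint8)
print("side blob",np.argwhere(m).mean(0)+[210,250],m.sum(),proj("side",[[*k[0],.093],[*k[0],.061]]))
s=manip.state()
for z in(.15,.068): print(totool([*(k[0]-s["tool_pos"][:2]),z-s["tool_pos"][2]],s))
E
```

```text
[[0.6527 0.2536]
 [0.6405 0.0398]
 [0.4382 0.0501]
 [0.45   0.2664]] [0.5453 0.1525]
knob [[0.5442 0.1524]]
[np.float64(-3.6343319259766638), np.float64(-2.922123955045763), np.float64(-3.1240129544270268), np.float64(-3.2662290027725795)]
side blob [221.871  267.8387] 31 [[268.1474 221.4417]
 [267.9605 229.6738]]
[-1.2064 -0.8247  0.2017]
[-1.2064 -0.8243  0.4067]
```

Request:
carry_out(moves=[[1,-0.6,-0.41,0.1,0,0,-0.44],[1,-0.6,-0.41,0.1,0,0,-0.44],[1,-0.6,-0.41,0.1,0,0,-0.44],[1,-0.6,-0.41,0.1,0,0,-0.44],[1,-0.6,-0.41,0.1,0,0,-0.44],[1,-0.6,-0.41,0.1,0,0,-0.44],[1,-0.6,-0.41,0.1,0,0,-0.44],[1,-0.6,-0.41,0.1,0,0,-0.44]])

```text
time: 0.77
tool_pos: [0.3588, 0.3736, 0.1895]
tool_rot: [-0.0, 0.031, 1.0, -0.002]
contact_force: [0.1, 1.0, 0.0]
gripper_width: 1.004
```

```bash
python3 - <<'E'
from h import *
s=manip.state();print(s)
print(totool([.5447-s["tool_pos"][0],.1524-s["tool_pos"][1],.14-s["tool_pos"][2]],s))
E
```

```text
{'time': 0.7667, 'joint_pos': array([ 0.6633, -0.175 ,  1.9011, -0.0027,  1.4182, -0.8456]), 'joint_vel': array([ 0.0272,  0.0042, -0.0143,  0.0719,  0.0036,  0.0264]), 'joint_efforts': array([ -1.4684, -29.8529, -36.8668,  -0.3185,  -0.0331,  -0.421 ]), 'tool_pos': array([0.3588, 0.3736, 0.1895]), 'tool_rot': array([-0.0002,  0.0307,  0.9995, -0.0019]), 'contact_force': array([0.1391, 0.9687, 0.0295]), 'ft_torque': array([ 0.0345, -0.0254,  0.0572]), 'gripper_width': 1.0039840968394071}
[-0.4979 -0.523   0.1256]
```

Request:
carry_out(moves=[[1,-0.5,-0.52,0.12,0,0,0],[1,-0.5,-0.52,0.12,0,0,0],[1,-0.5,-0.52,0.12,0,0,0],[1,-0.5,-0.52,0.12,0,0,0],[1,-0.5,-0.52,0.12,0,0,0],[1,-0.5,-0.52,0.12,0,0,0],[1,-0.5,-0.52,0.12,0,0,0],[1,-0.5,-0.52,0.12,0,0,0]])

```text
time: 1.43
tool_pos: [0.5469, 0.1551, 0.1416]
tool_rot: [-0.0, 0.03, 1.0, -0.001]
contact_force: [-0.4, 0.4, -0.0]
gripper_width: 1.0
```

```bash
python3 - <<'E'
from h import *
s=manip.state();print(s)
print(totool([.5447-s["tool_pos"][0],.1524-s["tool_pos"][1],.067-s["tool_pos"][2]],s))
E
```

```text
{'time': 1.4333, 'joint_pos': array([ 0.1465, -0.0079,  1.8281, -0.0024,  1.3225, -1.363 ]), 'joint_vel': array([ 0.0628, -0.0281,  0.0207,  0.0634,  0.0463,  0.0525]), 'joint_efforts': array([ -1.6371, -33.8725, -35.8958,  -0.2414,  -0.2704,  -0.3737]), 'tool_pos': array([0.5469, 0.1551, 0.1416]), 'tool_rot': array([-0.0004,  0.0303,  0.9995, -0.0012]), 'contact_force': array([-0.3541,  0.3785, -0.0147]), 'ft_torque': array([ 0.0351, -0.0425,  0.0169]), 'gripper_width': 1.0002903622998327}
[ 0.0051 -0.0066  0.1866]
```

Request:
carry_out(moves=[[1,0.003,-0.005,0.09,0,0,0],[1,0.003,-0.005,0.16,0,0,0],[1,0.003,-0.005,0.182,0,0,0],[1,0.003,-0.005,0.182,0,0,0],[0,0.003,-0.005,0.182,0,0,0],[0,0.003,-0.005,0.182,0,0,0],[0,0.003,-0.005,0.182,0,0,0],[0,0.003,-0.005,0.182,0,0,0]])

```text
time: 2.1
tool_pos: [0.5444, 0.1585, 0.0726]
tool_rot: [0.002, 0.027, 1.0, 0.0]
contact_force: [-0.4, -0.7, -0.5]
gripper_width: 0.453
```

Request:
carry_out(moves=[[0,0,0,0,0,0,0],[0,0,0,0,0,0,0],[0,0,0,0,0,0,0],[0,0,0,0,0,0,0],[0,0,0,0,0,0,0]])

```text
time: 2.52
tool_pos: [0.5443, 0.158, 0.0725]
tool_rot: [0.001, 0.027, 1.0, -0.0]
contact_force: [-0.9, -1.3, 5.7]
gripper_width: 0.277
```

Request:
carry_out(moves=[[0,0,0,-0.02,0,0,0],[0,0,0,-0.05,0,0,0],[0,0,0,-0.08,0,0,0],[0,0,0,-0.12,0,0,0],[0,0,0,-0.16,0,0,0],[0,0,0,-0.2,0,0,0],[0,0,0,-0.2,0,0,0],[0,0,0,-0.2,0,0,0]])

```text
time: 3.18
tool_pos: [0.5439, 0.1582, 0.1522]
tool_rot: [0.002, 0.027, 1.0, 0.0]
contact_force: [-0.2, 0.3, -2.7]
gripper_width: 0.278
```

```bash
python3 - <<'E'
from h import *
s=manip.state();print(s)
for n in("side","top"):
    im=manip.grab_frame(n)[:,:,::-1]; cv2.imwrite(f"pics/{n}1.png",im)
a=cv2.imread("pics/side1.png")[120:300,190:380];b=cv2.imread("pics/top1.png")[150:300,130:290]
cv2.imwrite("pics/m1.png",np.hstack([cv2.resize(a,(400,380)),cv2.resize(b,(400,380))]))
print(totool([.533-.5447,-.174-.1524,0],s))
E
```

```text
{'time': 3.1833, 'joint_pos': array([ 0.1516, -0.0263,  1.8276,  0.0001,  1.337 , -1.3644]), 'joint_vel': array([-0.0022,  0.0271,  0.037 , -0.0002,  0.0024,  0.001 ]), 'joint_efforts': array([  0.0173, -36.9827, -38.137 ,   0.0025,  -0.0223,   0.    ]), 'tool_pos': array([0.5439, 0.1582, 0.1522]), 'tool_rot': array([0.0016, 0.0274, 0.9996, 0.0003]), 'contact_force': array([-0.215 ,  0.2651, -2.7109]), 'ft_torque': array([ 0.0067, -0.0427,  0.0242]), 'gripper_width': 0.27771700029852164}
[-0.0155 -0.8164 -0.0006]
```

View pics/m1.png

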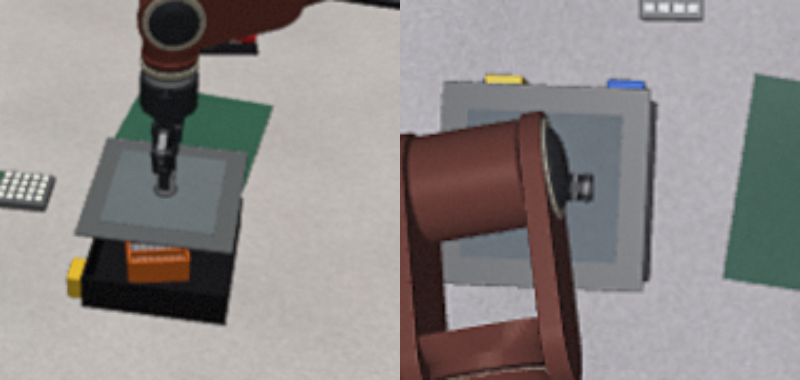

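The lid is off and level, and the orange cassette lies in the box. Now I'll move the lid to the mat.

Request:
carry_out(moves=[[0,-0.001,-0.04,0,0,0,0.02],[0,-0.003,-0.11,0,0,0,0.04],[0,-0.005,-0.19,0,0,0,0.06],[0,-0.006,-0.27,0,0,0,0.08],[0,-0.008,-0.35,0,0,0,0.1],[0,-0.01,-0.43,0,0,0,0.12],[0,-0.011,-0.51,0,0,0,0.14],[0,-0.013,-0.59,0,0,0,0.17]])

```text
time: 3.95
tool_pos: [0.534, -0.0791, 0.1487]
tool_rot: [-0.001, 0.07, 0.998, 0.0]
contact_force: [0.5, -0.0, -3.1]
gripper_width: 0.277
```

```bash
python3 - <<'E'
from h import *
s=manip.state();print(s)
print(totool(np.array([.533,-.174,.1])-s["tool_pos"],s))
E
```

```text
{'time': 3.95, 'joint_pos': array([-0.285 , -0.0833,  1.8885,  0.0001,  1.3394, -1.7155]), 'joint_vel': array([-0.6993,  0.0875, -0.0857, -0.0016, -0.0103, -0.5101]), 'joint_efforts': array([  3.4306, -34.1986, -36.2116,  -0.0469,   0.1553,   0.3903]), 'tool_pos': array([ 0.534 , -0.0791,  0.1487]), 'tool_rot': array([-0.0014,  0.0701,  0.9975,  0.0004]), 'contact_force': array([ 0.5167, -0.0418, -3.103 ]), 'ft_torque': array([-0.0184, -0.0153, -0.0452]), 'gripper_width': 0.27746979137227007}
[-0.0311 -0.2353  0.1216]
```

Request:
carry_out(moves=[[0,-0.01,-0.07,0.02,0,0,0.02],[0,-0.02,-0.13,0.06,0,0,0.04],[0,-0.025,-0.18,0.1,0,0,0.06],[0,-0.03,-0.22,0.14,0,0,0.07],[0,-0.031,-0.235,0.18,0,0,0.07],[0,-0.031,-0.235,0.2,0,0,0.07],[0,-0.031,-0.235,0.21,0,0,0.07],[0,-0.031,-0.235,0.21,0,0,0.07]])

```text
time: 4.62
tool_pos: [0.5333, -0.1716, 0.0646]
tool_rot: [-0.002, 0.087, 0.996, 0.001]
contact_force: [0.9, 0.1, -2.4]
gripper_width: 0.278
```

```bash
python3 - <<'E'
from h import *
s=manip.state();print(s)
im=manip.grab_frame("top")[:,:,::-1]; cv2.imwrite("pics/top2.png",im)
c=im[165:285,250:370]; cv2.imwrite("pics/c2.png",cv2.resize(c,None,fx=5,fy=5,interpolation=cv2.INTER_CUBIC))
c=im[165:275,140:240]; c=cv2.convertScaleAbs(c,alpha=2); cv2.imwrite("pics/b2.png",cv2.resize(c,None,fx=5,fy=5,interpolation=cv2.INTER_CUBIC))
cv2.imwrite("pics/m2.png",np.hstack([cv2.resize(cv2.imread("pics/c2.png"),(400,400)),cv2.resize(cv2.imread("pics/b2.png"),(400,400))]))
E
```

```text
{'time': 4.6167, 'joint_pos': array([-0.4444,  0.0658,  1.8931,  0.0003,  1.1865, -1.8408]), 'joint_vel': array([ 0.0095, -0.0252, -0.0266, -0.0031,  0.0097, -0.0011]), 'joint_efforts': array([ -0.4728, -36.852 , -34.4444,  -0.0173,  -0.1082,   0.001 ]), 'tool_pos': array([ 0.5333, -0.1716,  0.0646]), 'tool_rot': array([-0.0017,  0.0871,  0.9962,  0.0008]), 'contact_force': array([ 0.8514,  0.1405, -2.3919]), 'ft_torque': array([-0.0234, -0.0186, -0.0104]), 'gripper_width': 0.27821443795292733}
```

View pics/c2.png

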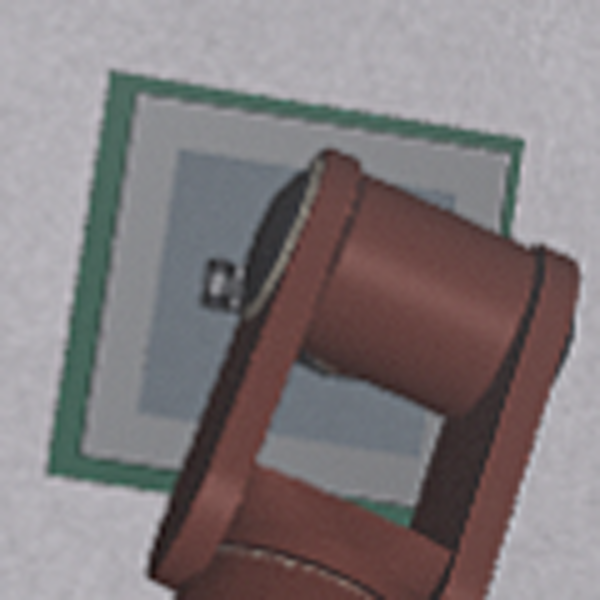

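View pics/b2.png

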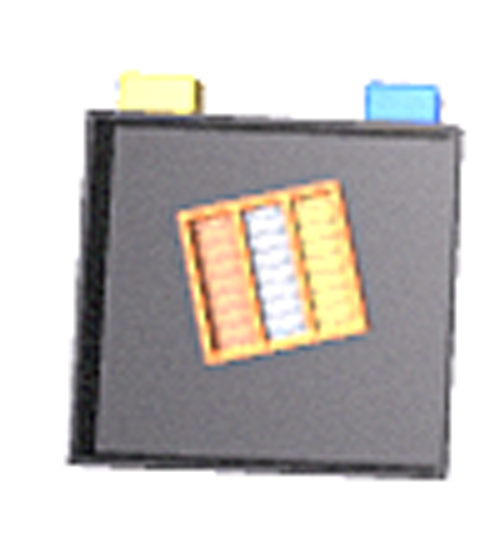

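```bash
python3 - <<'E'
from h import *
def f(a,o,s=5): return (np.array(a)+.5)/s-.5+o
def yaw(v): return np.degrees(np.arctan2(v[1],v[0]))
L=unproj("top",f([[135,93],[508,153],[82,460]],[250,165]),.0535); M=unproj("top",f([[112,72],[524,140],[50,473]],[250,165]),.003)
for n,q in(("lid",L),("mat",M)):
    print(n,(q[1]+q[2])/2,np.linalg.norm(q[1]-q[0]),np.linalg.norm(q[2]-q[0]),yaw(q[0]-q[1])-90,yaw(q[0]-q[2]))
for n,q,o,z in(("box",[[88,110],[462,127],[446,478],[70,464]],[140,165],.055),("cas",[[178,213],[338,180],[370,330],[208,363]],[140,165],.043)):
    p=unproj("top",f(q,o),z);print(n,p.mean(0),np.linalg.norm(p[0]-p[1]),np.linalg.norm(p[1]-p[2]),[yaw(v) for v in(p[0]-p[3],p[1]-p[2])],[yaw(v)-90 for v in(p[0]-p[1],p[3]-p[2])])
E
```

```text
lid [ 0.5325 -0.1716] 0.2140805769505624 0.2069619083774287 -9.870858501211387 -9.251412905165228
mat [ 0.533 -0.175] 0.247783789965707 0.23699136849820182 -10.093130536870746 -9.758415904866151
box [0.5436 0.1525] 0.21000182108277501 0.19494833802802597 [np.float64(-2.6587513401175378), np.float64(-3.1798235162475845)] [np.float64(-3.377504026406257), np.float64(-2.8355883249634815)]
cas [0.5564 0.15  ] 0.09202985566909762 0.08641962668623686 [np.float64(11.338858807577344), np.float64(11.704190991984044)] [np.float64(10.936656732757825), np.float64(10.74022859770794)]
```

Request:
carry_out(moves=[[0,0,-0.004,0.02,0,0,0],[0,0,-0.008,0.04,0,0,0],[0,0,-0.008,0.055,0,0,0],[0,0,-0.008,0.065,0,0,0],[0,0,-0.008,0.072,0,0,0],[0,0,-0.008,0.078,0,0,0],[0,0,-0.008,0.083,0,0,0],[0,0,-0.008,0.086,0,0,0]])

```text
time: 5.33
tool_pos: [0.534, -0.1759, 0.032]
tool_rot: [0.0, 0.087, 0.996, 0.0]
contact_force: [0.7, 0.1, -3.0]
gripper_width: 0.285
```

Request:
carry_out(moves=[[0,0,0,0.001,0,0,0],[0,0,0,0.002,0,0,0],[0,0,0,0.003,0,0,0],[0,0,0,0.004,0,0,0],[0,0,0,0.004,0,0,0]])

```text
time: 5.75
tool_pos: [0.534, -0.1759, 0.0306]
tool_rot: [0.0, 0.087, 0.996, -0.0]
contact_force: [-0.9, 0.6, -3.1]
gripper_width: 0.28
```

Request:
carry_out(moves=[[0,0,0,0.001,0,0,0],[0,0,0,0.002,0,0,0],[0,0,0,0.003,0,0,0],[0,0,0,0.004,0,0,0],[0,0,0,0.005,0,0,0],[0,0,0,0.005,0,0,0]])

```text
time: 6.25
tool_pos: [0.534, -0.1759, 0.0286]
tool_rot: [0.0, 0.087, 0.996, -0.0]
contact_force: [0.2, 1.0, -2.7]
gripper_width: 0.277
```

Request:
carry_out(moves=[[0,0,0,0.001,0,0,0],[0,0,0,0.002,0,0,0],[0,0,0,0.003,0,0,0],[0,0,0,0.004,0,0,0],[0,0,0,0.004,0,0,0]])

```text
time: 6.67
tool_pos: [0.5341, -0.1759, 0.0285]
tool_rot: [-0.0, 0.087, 0.996, 0.0]
contact_force: [-6.7, 3.1, 9.6]
gripper_width: 0.28
```

Request:
carry_out(moves=[[0,0,0,-0.003,0,0,0],[0,0,0,-0.003,0,0,0],[0.8,0,0,-0.003,0,0,0],[0.8,0,0,-0.003,0,0,0],[0.8,0,0,-0.003,0,0,0],[0.8,0,0,-0.003,0,0,0],[0.8,0,0,-0.003,0,0,0],[0.8,0,0,-0.003,0,0,0]])

```text
time: 7.33
tool_pos: [0.534, -0.1759, 0.0281]
tool_rot: [0.0, 0.087, 0.996, -0.0]
contact_force: [-0.2, 0.6, 0.4]
gripper_width: 0.802
```

Request:
carry_out(moves=[[0.8,0,0,-0.05,0,0,0],[0.8,0,0,-0.1,0,0,0],[0.8,0,0,-0.15,0,0,0],[0.8,0,0,-0.25,0,0,0],[0.8,0,0,-0.3,0,0,0],[0.5,0,0,-0.3,0,0,0],[0,0,0,-0.3,0,0,0],[0,0,0,-0.3,0,0,0]])

```text
time: 8.0
tool_pos: [0.5334, -0.1756, 0.147]
tool_rot: [-0.001, 0.087, 0.996, 0.0]
contact_force: [0.2, 0.7, 0.3]
gripper_width: 0.379
```

```bash
cat >> h.py <<'E'
BC=np.array([.5436,.1525]); BY=np.radians(-3.0)
def b2w(p): c,s=np.cos(BY),np.sin(BY); return BC+np.array([[c,-s],[s,c]])@p
def go(p,z,yaw=True):
    s=manip.state(); d=np.r_[b2w(p),z]-s["tool_pos"]; w,x,y,zz=s["tool_rot"]
    t=R.from_quat([x,y,zz,w]); Y=t.as_matrix()[:,1]; a=np.pi/2+BY-np.arctan2(Y[1],Y[0])
    c,q=np.cos(BY),np.sin(BY); dd=s["tool_pos"][:2]-BC
    print("tcp box mm",1000*np.array([c*dd[0]+q*dd[1],-q*dd[0]+c*dd[1]]),"z",1000*s["tool_pos"][2],"shift",totool(d,s),"rz",-a/.5,"F",s["contact_force"],s["ft_torque"])
E
python3 -c "
from h import *
go([.018,.076],.147)"
```

```text
tcp box mm [   6.9433 -328.1996] z 147.03315801445447 shift [0.096  1.0063 0.0007] rz -0.2448609257335912 F [0.1717 0.6569 0.2647] [-0.0161  0.0194 -0.0202]
```

Request:
carry_out(moves=[[0,0.01,0.1,0,0,0,-0.05],[0,0.02,0.2,0,0,0,-0.1],[0,0.03,0.3,0,0,0,-0.15],[0,0.04,0.4,0,0,0,-0.2],[0,0.05,0.5,0,0,0,-0.24],[0,0.06,0.6,0,0,0,-0.24],[0,0.07,0.7,0,0,0,-0.24],[0,0.096,1.0,0,0,0,-0.24]])

```text
time: 8.67
tool_pos: [0.557, 0.1479, 0.1455]
tool_rot: [-0.002, 0.027, 1.0, -0.0]
contact_force: [1.6, -0.5, 0.4]
gripper_width: -0.0
```

Request:
carry_out(moves=[[0,0.02,0.1,0,0,0,0],[0,0.02,0.2,0,0,0,0],[0,0.02,0.2,0,0,0,0],[0,0.02,0.2,0,0,0,0]])

```text
time: 9.0
tool_pos: [0.5535, 0.2281, 0.1454]
tool_rot: [-0.002, 0.026, 1.0, -0.001]
contact_force: [-1.3, 0.1, -0.9]
gripper_width: 0.003
```

```bash
python3 -c "
from h import *
go([.018,.076],.1)
im=manip.grab_frame('top')[:,:,::-1]; cv2.imwrite('pics/top3.png',im)
c=im[165:285,250:370]; cv2.imwrite('pics/c3.png',cv2.resize(c,None,fx=5,fy=5,interpolation=cv2.INTER_CUBIC))"
```

```text
tcp box mm [ 5.8929 76.032 ] z 145.44138436541735 shift [-0.0307  0.0001  0.1135] rz 0.0026779841938346927 F [-1.2802  0.1159 -0.8863] [0.0214 0.0194 0.0048]
```

View pics/c3.png

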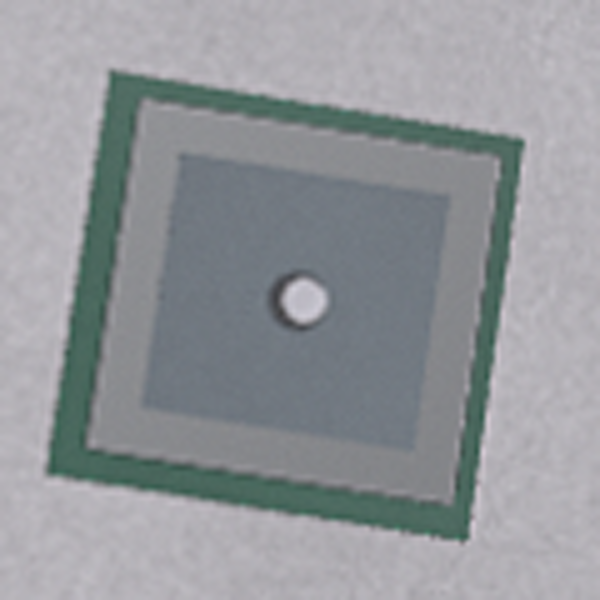

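```bash
python3 -c "
from h import *
f=lambda a:(np.array(a)+.5)/5-.5+[250,165]
l=unproj('top',f([[142,97],[500,157],[455,503],[88,448]]),.017);m=unproj('top',f([[112,72],[524,140],[467,540],[50,473]]),.003)
print(l.mean(0),m.mean(0),np.linalg.norm(l-np.roll(l,1,0),axis=1))"
```

```text
[ 0.5355 -0.1771] [ 0.533  -0.1747] [0.205  0.2125 0.2024 0.2142]
```

Request:
carry_out(moves=[[0,-0.03,0,0.08,0,0,0],[0,-0.03,0,0.14,0,0,0],[0,-0.03,0,0.2,0,0,0],[0,-0.03,0,0.25,0,0,0],[0,-0.03,0,0.29,0,0,0],[0,-0.03,0,0.315,0,0,0],[0,-0.03,0,0.32,0,0,0],[0,-0.03,0,0.32,0,0,0]])

```text
time: 9.72
tool_pos: [0.5666, 0.2247, 0.0191]
tool_rot: [-0.001, 0.028, 1.0, -0.0]
contact_force: [0.3, -0.1, 0.6]
gripper_width: -0.001
```

```bash
python3 -c "
from h import *
go([.018,.070],.016)"
```

```text
tcp box mm [19.1449 73.3114] z 19.09365449750381 shift [ 0.0028 -0.0083  0.0077] rz -0.0076147005912865495 F [ 0.2977 -0.0528  0.5588] [-0.0108 -0.0189  0.0005]
```

Request:
carry_out(moves=[[0,0,-0.01,0.007,0,0,0],[0,0,-0.02,0.007,0,0,0],[0,0,-0.03,0.007,0,0,0],[0,0,-0.04,0.007,0,0,0],[0,0,-0.05,0.007,0,0,0],[0,0,-0.06,0.007,0,0,0],[0,0,-0.07,0.007,0,0,0],[0,0,-0.08,0.007,0,0,0]])

```text
time: 10.38
tool_pos: [0.5661, 0.194, 0.0182]
tool_rot: [0.001, 0.027, 1.0, 0.0]
contact_force: [1.4, 4.3, 3.0]
gripper_width: 0.001
```

```bash
python3 -c "
from h import *
go([.018,.004],.016)"
```

```text
tcp box mm [20.3018 42.5745] z 18.15552045531752 shift [ 0.0055 -0.0965  0.0053] rz -0.004634811659838256 F [1.4345 4.2893 3.0027] [ 0.4786 -0.1587 -0.0346]
```

Request:
carry_out(moves=[[0,0,-0.008,0,0,0,0],[0,0,-0.016,0,0,0,0],[0,0,-0.024,0,0,0,0],[0,0,-0.032,0,0,0,0],[0,0,-0.04,0,0,0,0],[0,0,-0.048,0,0,0,0],[0,0,-0.056,0,0,0,0],[0,0,-0.06,0,0,0,0]])

```text
time: 11.05
tool_pos: [0.5641, 0.1695, 0.0173]
tool_rot: [0.0, 0.028, 1.0, -0.0]
contact_force: [1.3, 4.3, 3.1]
gripper_width: -0.003
```

```bash
python3 -c "
from h import *
go([.018,.004],.016)
im=manip.grab_frame('top')[:,:,::-1]; a=im[165:275,140:240]; s=manip.grab_frame('side')[:,:,::-1]; b=s[190:290,210:320]
cv2.imwrite('pics/m4.png',cv2.convertScaleAbs(np.hstack([cv2.resize(a,(400,440),interpolation=2),cv2.resize(b,(400,440),interpolation=2)]),alpha=1.6))"
```

```text
tcp box mm [19.5705 18.0689] z 17.304787583756212 shift [ 0.0038 -0.0352  0.0033] rz -0.005304682952014694 F [1.3081 4.345  3.1125] [ 0.4759 -0.1556  0.0132]
```

View pics/m4.png

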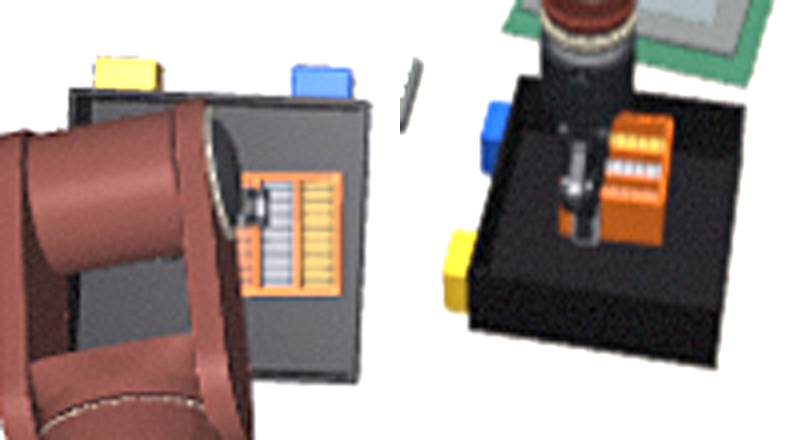

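Request:
carry_out(moves=[[0,0,-0.004,0,0,0,0],[0,0,-0.008,0,0,0,0],[0,0,-0.012,0,0,0,0],[0,0,-0.016,0,0,0,0],[0,0,-0.018,0,0,0,0],[0,0,-0.02,0,0,0,0]])

```text
time: 11.65
tool_pos: [0.5633, 0.1618, 0.017]
tool_rot: [-0.0, 0.027, 1.0, -0.0]
contact_force: [0.9, 1.6, 0.2]
gripper_width: -0.002
```

Request:
carry_out(moves=[[0,0,-0.003,0,0,0,0],[0,0,-0.006,0,0,0,0],[0,0,-0.009,0,0,0,0],[0,0,-0.012,0,0,0,0]])

```text
time: 11.98
tool_pos: [0.563, 0.1575, 0.0171]
tool_rot: [-0.0, 0.028, 1.0, 0.001]
contact_force: [-0.8, 7.4, -0.0]
gripper_width: -0.001
```

Request:
carry_out(moves=[[0,0,-0.002,0,0,0,0],[0,0,-0.004,0,0,0,0],[0,0,-0.006,0,0,0,0]])

```text
time: 12.23
tool_pos: [0.5624, 0.1573, 0.0171]
tool_rot: [-0.001, 0.028, 1.0, 0.003]
contact_force: [-0.8, 13.2, 0.1]
gripper_width: -0.001
```

Request:
carry_out(moves=[[0,0,0.02,0,0,0,0],[0,0,0.03,0,0,0,0],[0,0,0.03,-0.08,0,0,0],[0,0,0.03,-0.16,0,0,0],[0,0.08,-0.04,-0.19,0,0,0],[0,0.16,-0.11,-0.19,0,0,0],[0,0.21,-0.14,-0.19,0,0,0],[0,0.21,-0.14,-0.19,0,0,0]])

```text
time: 12.9
tool_pos: [0.4719, 0.1014, 0.0918]
tool_rot: [-0.002, 0.028, 1.0, -0.001]
contact_force: [-0.2, -0.4, -0.5]
gripper_width: -0.002
```

```bash
python3 -c "
from h import *
go([-.065,-.052],.017)"
```

```text
tcp box mm [-68.9233 -54.7877] z 91.8144953236973 shift [-0.0106  0.0075  0.187 ] rz -0.007703975100258553 F [-0.2251 -0.3687 -0.4914] [-0.0218  0.0772 -0.0153]
```

Request:
carry_out(moves=[[0,-0.006,0.005,0.06,0,0,0],[0,-0.006,0.005,0.12,0,0,0],[0,-0.006,0.005,0.16,0,0,0],[0,-0.006,0.005,0.185,0,0,0],[0,-0.006,0.005,0.187,0,0,0],[0,-0.02,0.005,0.187,0,0,0],[0,-0.035,0.005,0.187,0,0,0],[0,-0.05,0.005,0.187,0,0,0]])

```text
time: 13.57
tool_pos: [0.4977, 0.1044, 0.0195]
tool_rot: [0.001, 0.027, 1.0, -0.0]
contact_force: [-1.3, 0.3, -0.3]
gripper_width: 0.0
```

Request:
carry_out(moves=[[0,-0.012,0,0,0,0,0],[0,-0.024,0,0,0,0,0],[0,-0.036,0,0,0,0,0],[0,-0.044,0,0,0,0,0],[0,-0.052,0,0,0,0,0],[0,-0.06,0,0,0,0,0]])

```text
time: 14.07
tool_pos: [0.5206, 0.103, 0.0186]
tool_rot: [-0.0, 0.027, 1.0, -0.0]
contact_force: [-3.8, -0.9, 3.5]
gripper_width: -0.002
```

```bash
python3 -c "
from h import *
go([-.001,-.053],.017)"
```

```text
tcp box mm [-20.4058 -50.6016] z 18.589262872156073 shift [-0.0485 -0.0059  0.004 ] rz -0.004809104629784677 F [-3.8405 -0.935   3.5188] [ 0.0473  0.4968 -0.0113]
```

Pushing steadily at about 4 N. I'll slow down towards the far wall.

Request:
carry_out(moves=[[0,-0.006,0,0,0,0,0],[0,-0.012,0,0,0,0,0],[0,-0.018,0,0,0,0,0],[0,-0.024,0,0,0,0,0],[0,-0.028,0,0,0,0,0],[0,-0.032,0,0,0,0,0]])

```text
time: 14.57
tool_pos: [0.5332, 0.1023, 0.0185]
tool_rot: [-0.0, 0.027, 1.0, 0.0]
contact_force: [-4.0, -0.1, 2.5]
gripper_width: -0.001
```

Request:
carry_out(moves=[[0,-0.003,0,0,0,0,0],[0,-0.006,0,0,0,0,0],[0,-0.009,0,0,0,0,0]])

```text
time: 14.82
tool_pos: [0.5368, 0.1022, 0.0185]
tool_rot: [-0.0, 0.027, 1.0, 0.0]
contact_force: [-3.6, 0.7, 3.0]
gripper_width: -0.002
```

Request:
carry_out(moves=[[0,-0.003,0,0,0,0,0],[0,-0.006,0,0,0,0,0],[0,-0.009,0,0,0,0,0]])

```text
time: 15.07
tool_pos: [0.5399, 0.1019, 0.0184]
tool_rot: [-0.001, 0.027, 1.0, -0.0]
contact_force: [-7.4, 0.2, 4.8]
gripper_width: -0.001
```

Request:
carry_out(moves=[[0,-0.002,0,0,0,0,0],[0,-0.004,0,0,0,0,0],[0,-0.006,0,0,0,0,0]])

```text
time: 15.32
tool_pos: [0.5399, 0.1019, 0.018]
tool_rot: [-0.004, 0.027, 1.0, -0.0]
contact_force: [-15.1, -0.2, 11.1]
gripper_width: -0.003
```

Request:
carry_out(moves=[[0,0.02,0,0,0,0,0],[0,0.03,0,0,0,0,0],[0,0.03,0,-0.08,0,0,0],[0,0.03,0,-0.16,0,0,0],[0,-0.03,0.08,-0.19,0,0,0],[0,-0.1,0.16,-0.19,0,0,0],[0,-0.12,0.19,-0.19,0,0,0],[0,-0.12,0.19,-0.19,0,0,0]])

```text
time: 15.98
tool_pos: [0.5976, 0.1775, 0.0959]
tool_rot: [0.003, 0.026, 1.0, 0.001]
contact_force: [-0.4, -0.8, -0.4]
gripper_width: 0.0
```

```bash
python3 -c "
from h import *
go([.05,.025],.018)"
```

```text
tcp box mm [52.6635 27.7576] z 95.86026075570292 shift [ 0.0076 -0.0072  0.1946] rz -0.0002899016382444941 F [-0.4258 -0.8082 -0.3898] [-0.0289 -0.0201  0.0152]
```

Request:
carry_out(moves=[[0,0.005,0,0.07,0,0,0],[0,0.005,0,0.14,0,0,0],[0,0.005,0,0.18,0,0,0],[0,0.005,0,0.192,0,0,0],[0,0.005,0,0.192,0,0,0],[0,0.005,-0.02,0.192,0,0,0],[0,0.005,-0.035,0.192,0,0,0],[0,0.005,-0.045,0.192,0,0,0]])

```text
time: 16.65
tool_pos: [0.5932, 0.1563, 0.0196]
tool_rot: [0.002, 0.028, 1.0, 0.0]
contact_force: [-0.6, 1.0, 0.9]
gripper_width: 0.002
```

Request:
carry_out(moves=[[0,0,-0.002,0,0,0,0],[0,0,-0.004,0,0,0,0],[0,0,-0.006,0,0,0,0],[0,0,-0.008,0,0,0,0]])

```text
time: 16.98
tool_pos: [0.593, 0.1555, 0.0193]
tool_rot: [0.002, 0.028, 1.0, 0.002]
contact_force: [1.3, 6.9, 4.8]
gripper_width: -0.005
```

```bash
python3 -c "
from h import *
go([.05,.0055],.018)"
```

```text
tcp box mm [49.1428  5.5743] z 19.314624367802665 shift [-0.0021 -0.0002  0.0033] rz -0.005518909435860309 F [1.3448 6.9049 4.7598] [ 1.1635 -0.1372  0.0717]
```

Request:
carry_out(moves=[[0,0,-0.002,0,0,0,0],[0,0,-0.004,0,0,0,0],[0,0,-0.004,0,0,0,0]])

```text
time: 17.23
tool_pos: [0.5929, 0.1555, 0.0194]
tool_rot: [0.002, 0.027, 1.0, 0.003]
contact_force: [0.5, 10.3, 3.9]
gripper_width: 0.001
```

Request:
carry_out(moves=[[0,0,0.02,0,0,0,0],[0,0,0.04,0,0,0,0],[0,0,0.04,-0.08,0,0,0],[0,0,0.04,-0.16,0,0,0],[0,0,0.12,-0.24,0,0,0],[0,0,0.22,-0.3,0,0,0],[0,0,0.32,-0.3,0,0,0],[0,0,0.42,-0.3,0,0,0]])

```text
time: 17.9
tool_pos: [0.6019, 0.3179, 0.1409]
tool_rot: [0.002, 0.028, 1.0, 0.0]
contact_force: [1.4, -1.0, -0.1]
gripper_width: 0.002
```

Request:
carry_out(moves=[[0,0,0.1,0,0,0,0],[0,0,0.2,0,0,0,0],[0,0,0.25,0,0,0,0],[0,0,0.25,0,0,0,0],[0,0,0.25,0,0,0,0]])

```text
time: 18.32
tool_pos: [0.6052, 0.4168, 0.1364]
tool_rot: [-0.001, 0.026, 1.0, -0.001]
contact_force: [0.1, -0.6, 0.4]
gripper_width: -0.001
```

```bash
python3 -c "
from h import *
print(manip.state()['tool_pos'])
im=manip.grab_frame('top')[:,:,::-1]; cv2.imwrite('pics/top5.png',im); a=im[165:265,140:240]
cv2.imwrite('pics/m5.png',cv2.convertScaleAbs(cv2.resize(a,(600,600),interpolation=2),alpha=2))
im=manip.grab_frame('side')[:,:,::-1]; cv2.imwrite('pics/side5.png',im)"
```

```text
[0.6052 0.4168 0.1364]
```

View pics/m5.png

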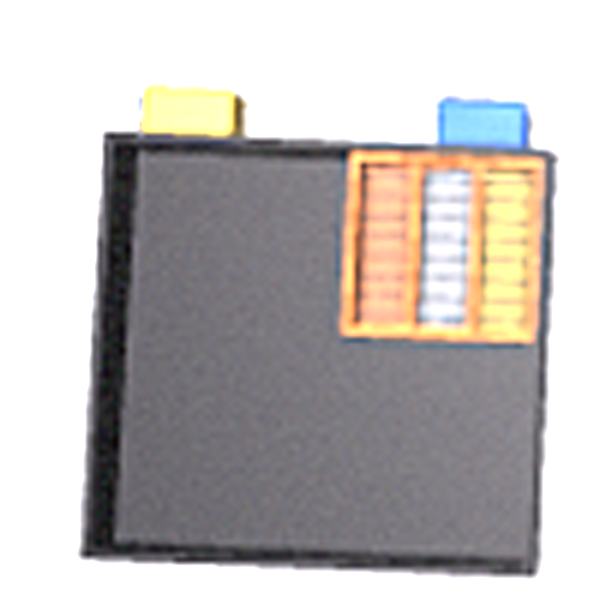

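View pics/side5.png

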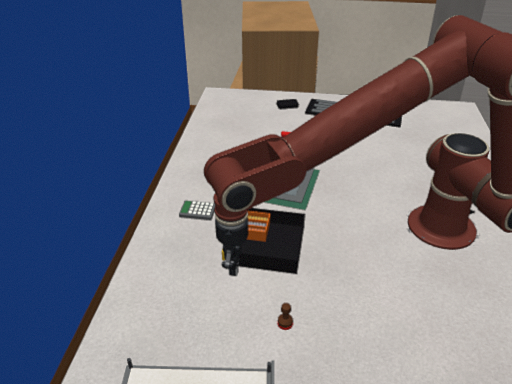

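```bash
python3 -c "
from h import *
f=lambda a:(np.array(a)+.5)/6-.5+[140,165]
p=unproj('top',f([[348,151],[550,157],[532,343],[339,335]]),.043)
y=lambda v:np.degrees(np.arctan2(v[1],v[0]))
c=np.cos(BY);s=np.sin(BY);d=p.mean(0)-BC
print(c*d[0]+s*d[1],-s*d[0]+c*d[1],[y(v) for v in (p[0]-p[3],p[1]-p[2])],[y(v)-90 for v in(p[0]-p[1],p[3]-p[2])])
a=cv2.imread('pics/top0.png').astype(int);b=cv2.imread('pics/top5.png').astype(int);D=abs(a-b).max(2)
for n,r in dict(calc=(115,165,220,260),stapler=(210,265,385,420),stamp=(238,262,80,108)).items(): print(n,D[r[0]:r[1],r[2]:r[3]].max())
print(manip.state()['contact_force']); manip.job_done()"
```

```text
0.052198189297241286 -0.053502482235045175 [np.float64(-2.926622716880661), np.float64(-6.047283481062428)] [np.float64(-2.4677264843125357), np.float64(-3.146704759696462)]
calc 9
stapler 9
stamp 161
[-0.389  -0.0413 -0.0146]
the job is handed in; nothing more can be done
```

I lifted the lid off by its knob and set it knob up on the mat. I then pushed the cassette with the shut fingertips into the far right corner at the blue clip, and handed the job in at about 18.4 s.

**Last checks**
- **Lid:** it lies flat and turned to match the mat, about 3.5 mm off the mat's centre in the top picture.
- **Cassette by feel:** the right wall stopped it at the same tool position twice (5.5 mm in the box's y, up to 13 N). The far wall stopped it at 15 N, which was where it should be for a flush fit. I did not feel the far wall again after the final sideways press.
- **Cassette by camera:** it sits at about x = 52.2 mm, y = -53.5 mm in the box's frame, against a target of 52.5 and -55 mm. The y difference is within the camera's error. Three of its edges agree with the box's direction to about 0.5°. The fourth, its right edge next to the dark wall, read 3° off; I take that to be a pixel-reading error, since the wall contacts say it is square.
- **Bystanders:** the calculator and stapler are unchanged in the top picture. The automatic comparison flagged the stamp, most likely because the arm covers it from above. In the side picture the stamp stands where it did at the start.
- **Robot:** it was clear of everything, with the measured force near zero, when I handed in.

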